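# Hook the hot specimen tray out of the slab heater

### The job

The specimen tray in the slab heater is hot, so fetch it without touching the tray or its disc with the gripper or arm. Wedge the heater's sprung catch open by pushing the wooden prop block, upright, right down to the floor of the gap between the fixed post and the catch's tab, and leave it there; then, with the hook tool in the tray's pull ring, drag the tray out until the white disc in it is wholly in front of the heater's face, with the tray still on its landing plate. Finally lay the hook down on the bench away from the ring, leaving the disc lying in the tray and the other things on the bench where they are.

Things in the scene. Friction and masses are not known exactly. Their poses are not given: they have to be found in the camera images.
- heater: Low grey slab heater fixed to the bench, 220 deep (x), 260 wide (y), 86 high, with a fixed white disc 14 thick on top. Origin on the bench (z = 0) under the middle of its mouth, in the plane of its face; x points into the heater, z up. Mouth 97 wide, top 41 above the bench. (sizes in mm)
- plate_end (a point): Middle of the landing plate's front end, at heater x -170, 6 above the bench. The plate is the steel floor, 6 thick, that runs from inside the mouth to here, heater y -70 to 60. Two rails 97 apart, 12 thick, tops 22 above the bench, guide the tray along it; the left (+y) one stops at heater x -20 to let the catch through. (sizes in mm)
- post_top (a point): Top edge of the fixed steel post outside the left rail, on its gap side, before the lead-in: heater x -43.5, y 78.5, 45 above the bench. The post spans heater x -65 to -22, y 66.5 to 78.5; above this edge a lip 22 high leans away from the gap (towards -y) by 10 as a lead-in. (sizes in mm)
- catch (a joint): Travel (m) of the sprung catch along heater +y: 0 shut, 0.022 at most; from 0.011 on the tray is free. Its steel tongue (heater x -16 to -6, y 38 outwards when shut, 10 to 22 mm above the bench) blocks the tray's front left corner and is one piece with the tab beyond the post. Spring about 1.2 N shut, 3 N at 0.014; it shuts when let go.
- catch_tab (a point): On the catch's tab, on the face towards the post, mid-length, 45 above the bench. Shut, this face is 16 from the post (heater x -43.5, y 94.5). Tab 5 thick, upright from 9 to 45 above the bench; above that a lip 43 long flares outwards (+y) by 22 over 36 of height, so a block pushed straight down on it cams the catch open. (sizes in mm)
- prop_seat (a point): Fixed point on the steel floor, 6 above the bench, where the middle of the prop's foot stands when in the gap against the post (heater x -43.5, y 93.5). The prop must stand square to the heater, within 8 along x; aim 1 to 3 farther in +y to clear the post. Pushing it down takes about 10 N. (sizes in mm)
- prop: Plain light wooden block, 30 x 30 x 120 high, standing upright and loose on the bench, 0.14 kg. Origin at the centre of its underside, z up. Standing in the gap it opens the catch by 14. (sizes in mm)
- hook: Hook tool lying steadily on its handle's flat underside, hook pointing down, 0.18 kg. Wooden handle 28 wide (y), 40 high, x -50 to 45; from its +x end a steel rod 7 thick runs along +x, 32 above the underside, to x = 120 and bends straight down; the point ends 2 above the underside, curled back to x = 115. Origin under the handle's middle, z up. (sizes in mm)
- hook_grip (a point): On the hook tool's handle: its middle, 25 above the underside; grip it across y (28 wide). (sizes in mm)
- hook_tip (a point): On the hook tool: in the bent-down part, x = 118, 8 above the handle's underside. To engage, it must be inside the ring and at least 2 below the ring's centre plane; the point clears the landing plate while the handle's underside is 8 or more above the bench. (sizes in mm)
- tray: Steel tray 120 long (x), 90 wide, 22 high, walls 4 thick, loose, about 0.4 kg, on the heater's floor (6 above the bench); a white ceramic plug fills its rear (+x) half. Axes about parallel to the heater's. Origin at the centre of its underside; front wall at x = -60. (sizes in mm)
- tray_ring (a point): Centre of the tray's pull ring, which lies flat in front of its front wall (tray x -82, 20 above the tray's underside, 26 above the bench): inner diameter 28, bar 5 thick. Pull towards heater -x. (sizes in mm)
- disc: White ceramic specimen disc, diameter 50, 10 thick, loose in the tray's front half with about 5 of play each way. Origin at the centre of its underside, 4 above the tray's underside. Wholly out of the heater when its origin is at heater x < -26. (sizes in mm)
- beaker: White ceramic beaker, 64 across and 75 high; leave alone. Origin at the centre of its underside. (sizes in mm)
- screwdriver: Screwdriver lying on the bench near the +y side; leave alone. Origin on its underside. (sizes in mm)
- spare_disc: Larger white ceramic disc, 90 across and 16 thick, flat on the bench; leave alone. Origin at the centre of its underside. (sizes in mm)
- jar: Closed jar, 60 across, 90 high; leave alone. Origin at the centre of its underside. (sizes in mm)
- sensor: Upright steel sensor cylinder, 32 across at the foot, 50 high; leave alone. Origin at the centre of its underside. (sizes in mm)
- weight: Brass balance weight, 40 across, 48 high; leave alone. Origin at the centre of its underside. (sizes in mm)
Things that resemble listed ones, but are neither listed nor needed, are in the scene too. Leave any blue look-alike of the prop alone. What is shaped like the hook but green is not meant.

How it is judged:
On the way, in this order (a step that is already met when the one before it is completed fails the run):
1. the prop, down in the gap, alone holds the catch open, not held by the gripper (height (world z) of prop below 0.014 m and value of joint catch above 0.011 m and contact force between prop and catch above 0.3 N and contact force between the fingers and prop below 0.3 N and contact force between the fingers and catch below 0.3 N), for 0.2 s.
2. the hook's point is down inside the tray's ring (horizontal distance between hook_tip and tray_ring below 0.016 m and z of hook_tip in the frame of tray below 0.018 m), for 0.1 s.
3. the disc has come wholly out of the heater with the hook still in the ring (all of step 2 and x of disc in the frame of heater below -0.026 m), for 0.1 s.
At the end, for the whole second after the job is handed in: Prop down in the gap (foot below 14 mm) holds the catch open (> 0.011 m); disc flat in tray, origin at heater x < -26 mm; tray flat on landing plate, origin at heater x > -105 mm; hook tool on the bench (handle origin below 22, point below 30 mm), point > 40 mm from ring; all at rest (height (world z) of prop below 0.014 m and value of joint catch above 0.011 m and contact force between prop and catch above 0.3 N and x of disc in the frame of heater below -0.026 m and x of tray in the frame of heater above -0.105 m and angle between tray's own z axis and vertical below 0.06 rad and distance between disc and tray below 0.04 m and z of disc in the frame of tray below 0.008 m and angle between disc's own z axis and vertical below 0.1 rad and linear speed of each of tray, disc, hook below 0.01 m/s and height (world z) of hook below 0.022 m and height (world z) of hook_tip below 0.03 m and horizontal distance between hook_tip and tray_ring above 0.04 m); the robot touches nothing.
It fails at once if the gripper or arm touches the hot tray or disc (contact force between any of the fingers, the arm and tray above 0.5 N or contact force between any of the fingers, the arm and disc above 0.5 N).
It fails at once if another thing on the bench is moved by more than 30 mm (distance of any of beaker, screwdriver, spare_disc, jar, sensor, weight from where it was at the start of the episode above 0.03 m).
It also fails if it takes over 64 s, if anything falls off the work surface, if the arm or the gripper's body presses on something with over 40 N, if the wrist force passes 120 N, or if a joint passes its speed limit or range.

### The arm

A 6-joint arm with a two-finger parallel gripper is mounted at the origin on the work surface. World frame = base frame: x ahead of the robot, y to its left, z up, the work surface at z = 0. Lengths are in m, angles in rad, forces in N, time in s.
With the tool pointing down it reaches from about 0.35 to 0.875 m from the base axis. Payload 15.5 kg.
Tool frame: the origin (TCP) lies at the very end of the fingers, on their centre line; the grasp point (between the pads) lies 19 mm behind it; x points along the fingers, y is the direction in which the jaws open and shut, and the axes are right-handed (so a half turn about x gives the same grasp; the last joint's range is limited). The gripper opens to 85 mm and grips with 20 to 120 N. Pads are 22 mm wide; open, the fingers measure 114 mm over their backs; the gripper's body (76 mm by 85 mm) begins 54 mm behind the grasp point. The pads swing forward as they close: fully open they stand 13 mm farther back than shut.
Start: joints at [1.036, 0.494, 1.345, -0, 1.302, -0.096], TCP at [0.266, 0.566, 0.192] pointing down, gripper open.
Joint ranges: [-2.91, 2.91], [-0.82, 2.16], [0.22, 2.67], [-1.22, 4.37], [0.12, 2.79], [-3.08, 3.08]. Speed limits (rad/s): [1.89, 1.89, 2.57, 3.01, 3.01, 3.01].

### API

Orientations are given as a rotation vector (axis times angle).
In Python, from cell import ctrl gives the robot as it stands.
- The arm moves only by the tool step_arm, never from a script. Its argument "moves" is a list of rows, each a list of 3 entries, a list of its own where there are three numbers: the shift along the tool's x, y, z scaled (see below), then the turn, a rotation vector about the tool's x, y, z scaled (see below), then the opening, from 0 (shut) to 1 (fully open). In form: [[[tx, ty, tz], [ax, ay, az], grip], ...]. A call has 1 to 5 rows; each row shifts and turns the commanded pose from where the row before left it, along the tool's axes as they then stand; what a row does not reach is not made up. The controller multiplies each number of a shift by 0.75 m and each number of a turn by 45 degrees. A row lasts 1/10 s, in which the tool goes at most 50 mm and 8.59 degrees, less where a joint would pass 70% of its speed; a pose out of reach is approached as far as the arm can. A call with a number of a shift or a turn outside -1 to 1 is refused whole. A call with a gripper value outside its range is refused whole. The fingers move at their own pace and stop on an object; the grip force is fixed at half the most. Time passes only in rows, so rows that do not move let the fingers close. It gives the time, the measured TCP pose, the force and the opening at its end, in the units of the state.
- ctrl.get_obs(): the state, without advancing time (a new reading comes with each control period).
- ctrl.read_camera(name): name is "scene" or "top" or "wrist"; returns a dict with "img" (400x640x3 uint8, red, green, blue), "depth" (400x640 float32, m along the optical axis (not along the pixel's ray), 0 where there is no reading), "fx", "fy", "cx", "cy" (pixels), "rvec" (rotation vector, rad) and "tvec" (3), from world to camera coordinates, as OpenCV has them. Camera axes: x right, y down, z forward; pixel columns grow to the right and rows downward; lengths in m; the calibration is good to about 2 mm. A picture is of the moment at which its call begins.
- ctrl.job_done(): hands the job in, once; it reports no verdict.
The state is a dict: "t": time; "joint_pos": joint angles; "joint_vel": joint speeds; "joint_efforts": joint torques, N m; "eef_pos": TCP position; "eef_rot": TCP orientation; "force": force on the tool from outside, world axes, zero at the start; "wrist_torque": the same for the moment, N m; "grip_width": opening from 0.0 (shut) to 1.0 (fully open).
Only numpy, scipy, OpenCV 4.12 (cv2) and the standard library are available. Lean on these libraries where they do the work, as an engineer would, in place of code of your own. Each camera call takes 0.05 s, during which the arm holds its last target. There are 200 camera calls.

## Working session

There is one attempt and no reset: what is moved stays moved. The work goes in short steps, Python scripts to look and compute and a tool call to move; the robot and the scene stay as the last step left them, time stands still between calls to the robot, and variables do not carry over. Pictures are saved under pics/ and viewed, about 8 in all and at most 12, crops included, and the job is handed in when it is done.

Besides the shell and the picture viewer there is one more tool, called after "Call:" as name([rows], argument=value, ...), one row to a line, values as JSON. step_arm: Moves the arm, as the interface text tells. Shifts and turns lie within -1 to 1; 1 stands for 0.75 m of shift or 45 degrees of turn. Its arguments: {"type":"object","properties":{"moves":{"type":"array"}},"required":["moves"]}

```bash
mkdir -p pics; ls
cat > h.py <<'E'
import numpy as np, cv2
from cell import ctrl
def cam(n,save=None):
    c=ctrl.read_camera(n)
    if save: cv2.imwrite(f'pics/{save}.png',c['img'][:,:,::-1])
    c['R']=cv2.Rodrigues(np.array(c['rvec'],float))[0]; c['t']=np.array(c['tvec'],float).ravel()
    return c
def ray(c,u,v,z):
    d=c['R'].T@np.array([(u-c['cx'])/c['fx'],(v-c['cy'])/c['fy'],1]); o=-c['R'].T@c['t']
    return o+d*(z-o[2])/d[2]
def pts(c):
    v,u=np.mgrid[0:400,0:640]; Z=c['depth']
    P=np.stack([(u-c['cx'])/c['fx']*Z,(v-c['cy'])/c['fy']*Z,Z],-1)
    return (P-c['t'])@c['R']
def proj(c,p):
    q=c['R']@np.array(p,float)+c['t']; return np.array([c['fx']*q[0]/q[2]+c['cx'],c['fy']*q[1]/q[2]+c['cy']])
E
python3 - <<'E'
from h import *
for n in('top','scene'):
    c=cam(n,n+'0'); np.savez(n+'0.npz',**{k:np.array(x) for k,x in c.items()})
    print(n,c['fx'],-c['R'].T@c['t'],c['R'][2])
o=ctrl.get_obs(); print(o)
E
```

```text
pics
top 392.07736268035757 [0.32540042 0.00955346 1.33193377] [ 0.17538459 -0.00997413 -0.98444947]
scene 513.7798475565752 [ 1.55674205 -0.20301857  1.08625474] [-0.68548638  0.15666565 -0.71103045]
{'t': 0.1, 'joint_pos': array([ 1.03651394e+00,  4.94131305e-01,  1.34605406e+00, -3.18932769e-05,
        1.30248162e+00, -9.55107781e-02]), 'joint_vel': array([-0.00169569, -0.00225786, -0.00056829, -0.00080787,  0.00035635,
       -0.00223216]), 'joint_efforts': array([ 7.43599448e-04, -8.83593607e+01, -3.84555709e+01, -3.36214780e-04,
        5.32137085e-03, -9.73489909e-05]), 'eef_pos': array([0.26535053, 0.56548493, 0.19185864]), 'eef_rot': array([ 0.34330201,  1.54357279, -0.34493231]), 'force': array([ 0.51329199, -0.32010776, -0.7292611 ]), 'wrist_torque': array([ 0.00173489, -0.00249685, -0.00264918]), 'grip_width': 1.0030164825376227}
```

View pics/top0.png

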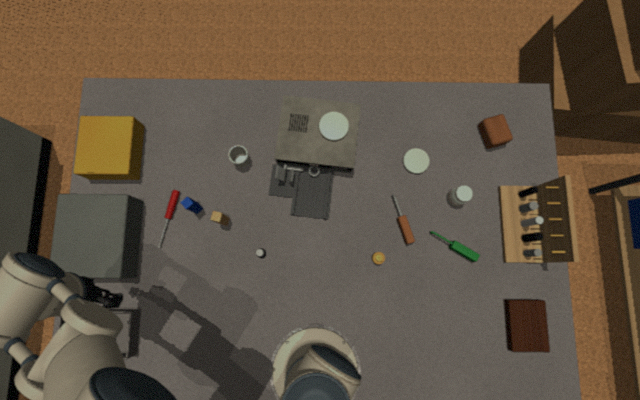

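View pics/scene0.png

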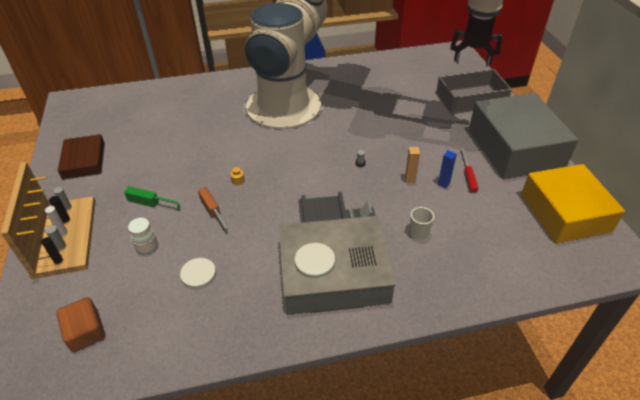

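The top view shows the heater at about (317,130) with its plate and catch at (300,190). The wooden prop is at (217,217) and the blue look-alike at (191,204). The orange hook has its handle at (407,230) and its tip near (395,198). The scene view agrees. Next I'll measure these.

```bash
cat > m.py <<'E'
from h import *
def load(n):
    return {k:v for k,v in np.load(n+'0.npz').items()}
c=load('top'); P=pts(c); 
def rect(mask,name):
    q=P[mask][:,:2].astype(np.float32)*1000
    r=cv2.minAreaRect(q); print(name,len(q),np.round(r[0],1),np.round(r[1],1),round(r[2],2),'zmax',np.round(np.percentile(P[mask][:,2],[5,50,95])*1000,1)); return r
v,u=np.mgrid[0:400,0:640]
box=lambda a,b,cc,d:(u>=a)&(u<=b)&(v>=cc)&(v<=d)
hsv=cv2.cvtColor(c['img'],cv2.COLOR_RGB2HSV)
z=P[...,2]
r=rect(box(265,370,85,185)&(z>.078)&(z<.095),'heater top'); print(cv2.boxPoints(r).round(1).tolist())
rect(box(205,232,205,232)&(z>.1),'prop top')
orange=(hsv[...,0]<15)&(hsv[...,1]>120)
r=rect(box(390,420,190,250)&orange,'handle'); print(cv2.boxPoints(r).round(1).tolist())
r=rect(box(390,420,190,250)&orange&(z>.03),'handle top')
rect(box(385,402,190,216)&(z>.008),'rod')
for n,b in dict(beaker=(225,252,140,172),sensor=(252,270,243,262),weight=(368,390,247,268),jar=(447,475,182,210),spare=(400,432,145,178),blue=(180,203,193,215)).items(): rect(box(*b)&(z>.01),n)
print('tip of rod', ray(c,394,196,.03), 'prop top',ray(c,217,217,.12))
for n,b in dict(a=(255,375,150,225),b=(180,260,185,245)).items():
    pass
a=cv2.resize(c['img'][140:230,250:350],None,fx=6,fy=6,interpolation=cv2.INTER_CUBIC)
cv2.imwrite('pics/crop1.png',a[:,:,::-1])
E
python3 m.py
```

```text
heater top 4470 [745.6   3.2] [264.1 289.1] 83.83 zmax [83.4 87.8 91.9]
[[587.7000122070312, -112.5999984741211], [875.0999755859375, -143.60000610351562], [903.5, 118.9000015258789], [616.0, 150.0]]
prop top 117 [415.5 166.3] [359.9  34.1] 65.52 zmax [106.4 120.5 128.2]
handle 252 [ 414.8 -144.3] [ 92.5 343.6] 15.1 zmax [30.1 40.6 45.1]
[[325.3999938964844, 9.600000381469727], [414.8999938964844, -322.20001220703125], [504.20001220703125, -298.1000061035156], [414.70001220703125, 33.599998474121094]]
handle top 240 [ 414.8 -144.3] [ 92.5 343.6] 15.1 zmax [34.9 40.8 45.2]
rod 61 [ 423.4 -149.4] [ 73.4 366.1] 42.99 zmax [ 9.8 34.7 42.8]
beaker 286 [531.9 134.4] [478.6  61.7] 38.49 zmax [12.6 54.5 78.7]
sensor 74 [374.1 185.6] [26.7 30.2] 46.19 zmax [10.8 48.1 54.6]
weight 126 [ 352.7 -106.7] [ 52. 233.] 0.63 zmax [26.5 34.7 51.4]
jar 394 [ 466.2 -239.6] [ 59.7 569.2] 23.48 zmax [21.8 87.8 94.8]
spare 520 [ 515.6 -198.2] [ 88.2 556.4] 51.48 zmax [12.8 17.7 22.5]
blue 218 [421.2 220.7] [462.3  36.3] 61.1 zmax [ 21.5 109.7 124. ]
tip of rod [ 0.56814436 -0.26142627  0.03      ] prop top [0.47984271 0.30982507 0.12      ]
```

```bash
sed -i "s/^z=P\[...,2\]/z=P[...,2].copy(); z[z>.2]=-1/" m.py; sed -i "s/&orange,'handle')/\&orange\&(z>.02),'handle')/" m.py; python3 m.py
python3 - <<'E'
from h import *
from scipy.spatial.transform import Rotation as R
o=ctrl.get_obs(); print(R.from_rotvec(o['eef_rot']).as_matrix().round(3))
c=cam('wrist','wrist0'); M=R.from_rotvec(o['eef_rot']).as_matrix()
print('cam in tool',M.T@(-c['R'].T@c['t']-o['eef_pos']), 'fwd',(M.T@c['R'].T).round(3),c['fx'])
E
```

```text
heater top 4470 [745.6   3.2] [264.1 289.1] 83.83 zmax [83.4 87.8 91.9]
[[587.7000122070312, -112.5999984741211], [875.0999755859375, -143.60000610351562], [903.5, 118.9000015258789], [616.0, 150.0]]
prop top 112 [482.7 314.3] [31.5 29.7] 76.11 zmax [105.9 120.3 125. ]
handle 249 [ 455.3 -295.9] [92.4 28.1] 18.05 zmax [30.2 40.6 44.9]
[[407.0, -296.79998779296875], [415.70001220703125, -323.5], [503.5, -294.8999938964844], [494.79998779296875, -268.20001220703125]]
handle top 238 [ 455.3 -295.9] [92.4 28. ] 17.99 zmax [34.9 40.7 45. ]
rod 58 [ 533.7 -260.7] [80.5 26.7] 16.53 zmax [ 9.7 34.5 40.9]
beaker 285 [694.5 264.1] [62.6 60.9] 43.94 zmax [12.6 54.5 78.6]
sensor 74 [374.1 185.6] [26.7 30.2] 46.19 zmax [10.8 48.1 54.6]
weight 124 [ 358.1 -207.8] [51.6 38.3] 56.76 zmax [26.5 34.7 50.9]
jar 389 [ 567.1 -471.3] [55.9 56.3] 81.74 zmax [21.5 87.6 94.6]
spare 515 [ 696.9 -342.4] [89.2 87.8] 36.98 zmax [12.8 17.7 22.1]
blue 213 [524.  407.2] [31.3 30. ] 41.5 zmax [ 21.4 107.4 123.5]
tip of rod [ 0.56814436 -0.26142627  0.03      ] prop top [0.47984271 0.30982507 0.12      ]
[[-0.001  0.425  0.905]
 [-0.001  0.905 -0.425]
 [-1.    -0.001 -0.   ]]
cam in tool [-0.18271895 -0.00092367 -0.07838471] fwd [[-0.001 -0.307  0.952]
 [ 1.    -0.     0.001]
 [-0.     0.952  0.307]] 297.26118066596973
```

View pics/crop1.png

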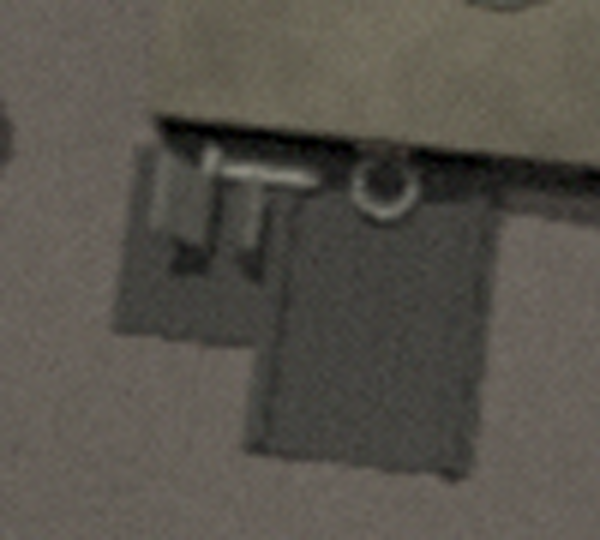

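The crop shows the ring at about crop (385,187), the catch tongue at (265,175), the tab at (180,200) and the post at (240,215). The wrist camera gives a finer view, so I'll move it over the middle of the scene.

Call:
step_arm([
  [[-0.012,-0.0396,0.0459],[0,0,0],1],
  [[-0.012,-0.0396,0.0459],[0,0,0],1],
  [[-0.012,-0.0396,0.0459],[0,0,0],1],
  [[-0.012,-0.0396,0.0459],[0,0,0],1],
  [[-0.012,-0.0396,0.0459],[0,0,0],1],
])

```text
t: 0.65
eef_pos: [0.3585, 0.3565, 0.2376]
eef_rot: [0.344, 1.543, -0.344]
force: [0.4, 0.0, 0.8]
grip_width: 0.996
```

Call:
step_arm([
  [[-0.012,-0.0396,0.0459],[0,0,0],1],
  [[-0.012,-0.0396,0.0459],[0,0,0],1],
  [[-0.012,-0.0396,0.0459],[0,0,0],1],
  [[-0.012,-0.0396,0.0459],[0,0,0],1],
  [[-0.012,-0.0396,0.0459],[0,0,0],1],
])

```text
t: 1.15
eef_pos: [0.4513, 0.1489, 0.2828]
eef_rot: [0.344, 1.543, -0.344]
force: [1.3, 1.2, -0.5]
grip_width: 1.002
```

Call:
step_arm([
  [[0,0,0],[-0.14,0,0],1],
  [[0,0,0],[-0.14,0,0],1],
  [[0,0,0],[-0.14,0,0],1],
  [[0,0,0],[0,0,0],1],
  [[0,0,0],[0,0,0],1],
])

```text
t: 1.65
eef_pos: [0.4509, 0.1507, 0.2823]
eef_rot: [0.088, 1.569, -0.088]
force: [0.6, 0.4, -1.2]
grip_width: 1.004
```

Run:
```python
from h import *
c=cam('wrist','w1'); np.savez('w10.npz',**{k:np.array(x) for k,x in c.items()})
print(-c['R'].T@c['t'])
```

```text
[0.37261465 0.15859773 0.46502007]
```

View pics/w1.png

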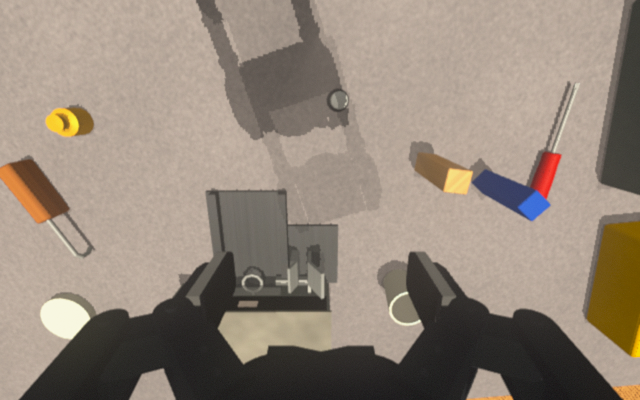

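The wrist view has +x pointing down and +y to the right. The plate's front edge runs from (208,190) to (287,190), the ring is at (252,281), and the gap is between about x=293 and x=316. The prop's top is at (457,180) and the hook is at (40,200). I'll enlarge the plate region to measure it.

Run:
```python
from h import *
c=dict(np.load('w10.npz'))
a=cv2.resize(c['img'][180:320,192:348],None,fx=5,fy=4.2857142,interpolation=cv2.INTER_CUBIC)
a=cv2.convertScaleAbs(a,alpha=1.8)
cv2.imwrite('pics/w1c.png',a[:,:,::-1])
P=pts(c); z=P[...,2]
# prop top, heater depth
v,u=np.mgrid[0:400,0:640]; hsv=cv2.cvtColor(c['img'],cv2.COLOR_RGB2HSV)
def rect(m,n):
    q=P[m][:,:2].astype(np.float32)*1000; r=cv2.minAreaRect(q); print(n,len(q),np.round(r[0],1),np.round(r[1],1),round(r[2],2),np.percentile(z[m],[5,50,95]).round(4))
m=(u>410)&(u<475)&(v>145)&(v<197)
top=m&(hsv[...,2]>200)&(hsv[...,1]>60)
print(top.sum())
cn,_=cv2.findContours(top.astype(np.uint8),cv2.RETR_EXTERNAL,cv2.CHAIN_APPROX_NONE)
k=max(cn,key=cv2.contourArea); 
W=np.array([ray(c,x,y,.12)[:2] for x,y in k[:,0]],np.float32)*1000
r=cv2.minAreaRect(W); print('prop ray top',np.round(r[0],1),np.round(r[1],1),r[2])
rect(m&(z>.112)&(z<.13),'prop depth')
rect((u<75)&(v>150)&(v<225)&(hsv[...,0]<15)&(hsv[...,1]>120)&(z>.034)&(z<.05),'handle')
for x in (200,215,230,250,260,270,280,292,297,302,308,314,320,330): print(x,[f'{z[y,x]*1000:.0f}' for y in range(185,320,6)])
```

```text
608
prop ray top [482.5 312.1] [30.  30.4] 77.03429412841797
prop depth 686 [481.4 311.4] [30.4 30. ] 75.95 [0.1153 0.121  0.1223]
handle 1249 [ 455.  -297.6] [93.4 29.4] 18.04 [0.0355 0.0404 0.0419]
200 ['1', '2', '3', '0', '0', '0', '1', '1', '1', '1', '-0', '2', '0', '1', '349', '360', '363', '368', '371', '373', '373', '375', '385']
215 ['1', '6', '23', '22', '23', '23', '22', '23', '23', '23', '23', '22', '346', '349', '355', '359', '362', '362', '362', '363', '364', '365', '364']
230 ['2', '6', '6', '7', '6', '8', '8', '7', '6', '8', '6', '8', '340', '341', '343', '343', '344', '344', '345', '346', '70', '84', '88']
250 ['1', '7', '7', '8', '9', '7', '7', '7', '8', '8', '7', '7', '6', '7', '5', '30', '7', '8', '25', '56', '73', '87', '87']
260 ['0', '8', '7', '8', '8', '7', '6', '6', '8', '7', '7', '7', '7', '8', '8', '8', '29', '29', '25', '54', '71', '85', '88']
270 ['3', '7', '6', '7', '8', '7', '7', '7', '7', '6', '7', '7', '6', '7', '7', '7', '8', '9', '25', '55', '71', '85', '86']
280 ['1', '8', '23', '24', '22', '24', '23', '24', '24', '21', '22', '23', '7', '8', '7', '9
[... 250 characters left out ...]
'45', '48', '47', '47', '21', '38', '56', '71', '86', '87']
302 ['0', '2', '2', '1', '1', '2', '2', '7', '6', '7', '6', '8', '6', '7', '5', '7', '23', '23', '38', '56', '71', '86', '88']
308 ['1', '-0', '2', '2', '2', '0', '0', '7', '6', '6', '6', '13', '32', '50', '49', '48', '48', '46', '38', '58', '71', '87', '88']
314 ['1', '0', '0', '1', '2', '1', '2', '7', '8', '8', '6', '8', '7', '8', '65', '66', '66', '65', '38', '57', '71', '86', '88']
320 ['1', '-0', '2', '2', '1', '1', '2', '6', '7', '6', '7', '6', '7', '7', '8', '78', '81', '81', '80', '57', '71', '86', '87']
330 ['1', '-0', '1', '1', '2', '2', '1', '6', '7', '8', '7', '6', '7', '8', '8', '8', '8', '2', '2', '0', '1', '85', '88']
```

View pics/w1c.png

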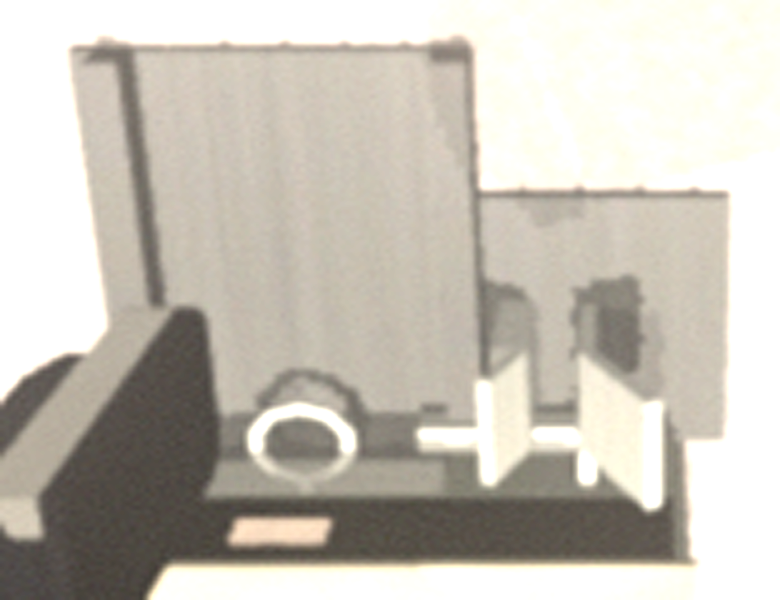

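Run:
```python
from h import *
c=dict(np.load('w10.npz')); P=pts(c); P=P-np.array([0,0,.0012]); z=P[...,2]
v,u=np.mgrid[0:400,0:640]
m=(u>240)&(u<325)&(v>289)&(v<312)&(z>.045)&(z<.08)
q=P[m][:,:2].astype(np.float32)
l=cv2.fitLine(q,cv2.DIST_HUBER,0,.0005,.0005).ravel(); d=l[:2]*np.sign(l[1])
yaw=np.degrees(np.arctan2(-d[0],d[1])); print('face',len(q),'yaw',yaw,l[2:], 'res',np.std((q-l[2:])@[d[1],-d[0]]))
ey=d; ex=np.array([d[1],-d[0]]); fx=l[2:]@ex
# y offset
for n,mm,f in [('post',(u>285)&(u<303)&(v>255)&(v<300)&(z>.050)&(z<.064),lambda z:.0785-(z-.045)*10/22),
           ('tab',(u>304)&(u<326)&(v>255)&(v<300)&(z>.050)&(z<.078),lambda z:.0945+(z-.045)*22/36)]:
    p=P[mm]; p=p[(p[:,:2]@ex-fx<-.024)&(p[:,:2]@ex-fx>-.064)]
    o=p[:,:2]@ey-f(p[:,2]); print(n,len(p),'y0 med',np.median(o),o.std(), 'x range',np.percentile(p[:,:2]@ex-fx,[1,99]))
    l2=cv2.fitLine((p[:,:2]-np.outer(f(p[:,2]),ey)).astype(np.float32),cv2.DIST_HUBER,0,.0005,.0005).ravel(); print(' yaw',np.degrees(np.arctan(l2[1]/l2[0])))
# left rail (+y) top, right rail
for n,mm in [('railL',(u>270)&(u<292)&(v>195)&(v<250)),('railR',(u>204)&(u<228)&(v>195)&(v<235))]:
    p=P[mm&(z>.018)&(z<.026)][:,:2]; yy=p@ey; print(n,len(p),'y range',np.percentile(yy,[2,50,98]),'xmin',np.percentile(p@ex-fx,[.5,2]))
    l2=cv2.fitLine(p.astype(np.float32),cv2.DIST_HUBER,0,.0005,.0005).ravel(); print(' yaw',np.degrees(np.arctan(l2[1]/l2[0])))
pl=P[(u>232)&(u<268)&(v>185)&(v<240)&(z>.003)]; print('plate xmin',np.percentile(pl[:,:2]@ex-fx,[.5,1,3]))
g=P[(u>235)&(u<265)&(v>265)&(v<293)&(z>.026)&(z<.033)]
print('ring',len(g),'x',np.percentile(g[:,:2]@ex-fx,[2,98]),'y',np.percentile(g[:,:2]@ey,[2,98]))
print('fx',fx,'ex',ex,'ey',ey)
```

```text
face 1216 yaw -6.202943 [0.6703423 0.0657476] res 0.005520835
post 127 y0 med 0.08105256010672626 0.0009001130508617744 x range [-0.06369366 -0.02494071]
 yaw -6.2712116
tab 267 y0 med 0.0812890492680178 0.0012674012946311806 x range [-0.06379765 -0.02457688]
 yaw -6.792448
railL 419 y range [0.1302826  0.13605083 0.14193402] xmin [-0.16512062 -0.16373718]
 yaw -6.412581
railR 335 y range [0.02091592 0.02773131 0.03325659] xmin [-0.16576636 -0.16553809]
 yaw -6.388325
plate xmin [-0.16877517 -0.16861102 -0.16706561]
ring 159 x [-0.02951622  0.00427569] y [0.06387618 0.0975825 ]
fx 0.6593137 ex [ 0.9941454  -0.10805042] ey [0.10805042 0.9941454 ]
```

Call:
step_arm([
  [[0,0,0],[0.162,0,0],1],
  [[0.0274,0.0547,-0.0025],[0,0,0],1],
  [[0.0274,0.0547,-0.0025],[0,0,0],1],
  [[0.0274,0.0547,-0.0025],[0,0,0],1],
  [[0.0274,0.0547,-0.0025],[0,0,0],1],
])

```text
t: 2.2
eef_pos: [0.4821, 0.3138, 0.1993]
eef_rot: [0.187, 1.562, -0.187]
force: [0.9, -0.3, -0.4]
grip_width: 1.001
```

```bash
cat >> h.py <<'E'
from scipy.spatial.transform import Rotation as Rt
def plan(p,head=None):
    o=ctrl.get_obs(); M=Rt.from_rotvec(o['eef_rot']).as_matrix()
    h=np.degrees(np.arctan2(M[1,2],M[0,2])); print('t',round(o['t'],2),'pos',o['eef_pos'].round(4),'head',h.round(2),'tilt',M[2].round(4),'F',o['force'].round(1),'grip',round(o['grip_width'],3))
    if head is None: head=h
    a=np.radians(head); T=np.array([[0,0,-1],[-np.sin(a),np.cos(a),0],[np.cos(a),np.sin(a),0]])
    d=T@(np.array(p)-o['eef_pos']); print('turn x units',round(-(head-h)/45,4),'then shift mm',(d*1000).round(1),'units',(d/.75).round(4))
E
python3 - <<'E'
from h import *
plan([.482,.312,.083],-13.7)
c=cam('wrist'); P=pts(c); z=P[...,2]-.0012; hsv=cv2.cvtColor(c['img'],cv2.COLOR_RGB2HSV)
m=(z>.115)&(z<.125)&(hsv[...,0]<30)&(hsv[...,0]>8)&(hsv[...,2]>100)
m=cv2.morphologyEx(m.astype(np.uint8),cv2.MORPH_OPEN,np.ones((3,3)))>0
q=P[m][:,:2].astype(np.float32)*1000; print(len(q),cv2.minAreaRect(q))
E
```

```text
t 2.2 pos [0.4821 0.3138 0.1993] head -13.67 tilt [-1.e+00  1.e-04  2.e-04] F [ 0.9 -0.3 -0.4] grip 1.001
turn x units 0.0006 then shift mm [116.3  -1.8   0.3] units [ 0.1551 -0.0024  0.0004]
1418 ((477.626708984375, 453.86529541015625), (308.9832763671875, 88.0333251953125), 79.88845825195312)
```

Call:
step_arm([
  [[0.052,-0.0012,0],[0,0,0],1],
  [[0.052,-0.0012,0],[0,0,0],1],
  [[0.051,0,0],[0,0,0],1],
  [[0,0,0],[0,0,0],1],
  [[0,0,0],[0,0,0],0],
])

```text
t: 2.75
eef_pos: [0.4817, 0.3103, 0.0845]
eef_rot: [0.186, 1.563, -0.187]
force: [0.9, 0.3, -0.6]
grip_width: 0.859
```

Call:
step_arm([
  [[0,0,0],[0,0,0],0],
  [[0,0,0],[0,0,0],0],
  [[0,0,0],[0,0,0],0],
  [[0,0,0],[0,0,0],0],
  [[0,0,0],[0,0,0],0],
])

```text
t: 3.25
eef_pos: [0.4818, 0.3103, 0.0843]
eef_rot: [0.186, 1.562, -0.185]
force: [0.3, 0.5, 0.5]
grip_width: 0.0
```

Call:
step_arm([
  [[0,0,0],[0,0,0],0],
  [[0,0,0],[0,0,0],0],
  [[-0.05,0,0],[0,0,0],0],
  [[-0.05,0,0],[0,0,0],0],
  [[-0.05,0,0],[0,0,0],0],
])

```text
t: 3.75
eef_pos: [0.4813, 0.3101, 0.1976]
eef_rot: [0.185, 1.563, -0.186]
force: [0.9, 0.7, 1.0]
grip_width: -0.0
```

Run:
```python
from h import *
plan([.6318,.1091,.21],-6.35)
c=cam('wrist','w2')
```

```text
t 3.75 pos [0.4813 0.3101 0.1976] head -13.53 tilt [-1.e+00 -5.e-04 -6.e-04] F [0.9 0.7 1. ] grip -0.0
turn x units -0.1596 then shift mm [ -12.4 -183.1  171.8] units [-0.0165 -0.2441  0.229 ]
```

View pics/w2.png

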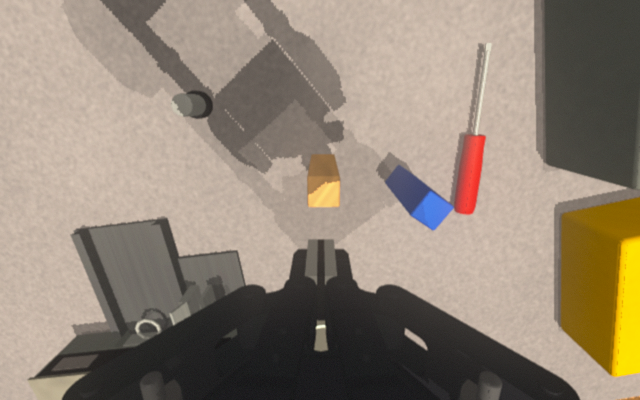

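The gripper closed on nothing. The prop still stands at about (323,185), nearer the robot than the fingers. I'll re-measure it, because it may have been squeezed out of the pads.

Run:
```python
from h import *
o=ctrl.get_obs(); M=Rt.from_rotvec(o['eef_rot']).as_matrix()
c=cam('wrist'); print('cam in tool',M.T@(-c['R'].T@c['t']-o['eef_pos'])); print('TCP px',proj(c,o['eef_pos']))
P=pts(c); z=P[...,2]; v,u=np.mgrid[0:400,0:640]
b=(u>295)&(u<350)&(v>140)&(v<215)
m=b&(z>.112)&(z<.13); q=P[m][:,:2].astype(np.float32)*1000; print('wrist',len(q),cv2.minAreaRect(q),np.median(z[m]))
hsv=cv2.cvtColor(c['img'],cv2.COLOR_RGB2HSV); m=b&(hsv[...,2]>200)&(hsv[...,1]>60)
k=max(cv2.findContours(m.astype(np.uint8),cv2.RETR_EXTERNAL,cv2.CHAIN_APPROX_NONE)[0],key=cv2.contourArea)
print('ray',cv2.minAreaRect(np.array([ray(c,x,y,.12)[:2] for x,y in k[:,0]],np.float32)*1000), k[:,0].min(0),k[:,0].max(0))
for y in range(150,260,6): print(y,P[y,322].round(4),c['img'][y,322])
c=cam('top'); P=pts(c); z=P[...,2]
m=(u>205)&(u<232)&(v>205)&(v<232)&(z>.1)&(z<.14); q=P[m][:,:2].astype(np.float32)*1000; print('top',len(q),len(q) and cv2.minAreaRect(q))
cs=cam('scene'); print('scene px of prop top',proj(cs,[.482,.312,.12]),'tcp',proj(cs,o['eef_pos']))
```

```text
cam in tool [-0.18272889 -0.00091716 -0.07854981]
TCP px [321.62864381 224.77666948]
wrist 1037 ((481.1844787597656, 311.7711486816406), (29.327056884765625, 29.578155517578125), 76.43433380126953) 0.1210699267529503
ray ((484.4866027832031, 310.96356201171875), (28.991849899291992, 25.33732795715332), 77.41279602050781) [305 176] [336 202]
150 [4.682e-01 3.176e-01 3.000e-04] [139 116  95]
156 [0.4679 0.3172 0.0445] [145 110  71]
162 [0.4676 0.3169 0.0798] [138 104  67]
168 [0.4676 0.3166 0.1078] [138 105  67]
174 [0.4699 0.3159 0.1219] [163 121  76]
180 [0.4756 0.3145 0.1212] [240 187 105]
186 [0.4814 0.3131 0.1207] [252 220 121]
192 [0.4868 0.3118 0.1214] [249 206 113]
198 [0.4925 0.3105 0.1216] [248 204 113]
204 [0.5401 0.3004 0.0017] [175 160 148]
210 [0.5489 0.2983 0.0011] [175 158 145]
216 [0.5574 0.2963 0.0016] [176 161 146]
222 [0.5666 0.2941 0.0007] [175 160 147]
228 [5.757e-01 2.919e-01 3.000e-04] [179 163 149]
234 [0.584  0.2899 0.002 ] [176 159 147]
240 [0.4061 0.3283 0.3861] [76 68 62]
246 [0.4728 0.3137 0.2555] [62 56 50]
252 [0.4727 0.3137 0.2617] [60 53 48]
258 [0.4726 0.3137 0.2674] [61 54 50]
top 61 ((481.82232666015625, 310.912353515625), (23.074848175048828, 29.623992919921875), 78.93441009521484)
scene px of prop top [414.59127837 149.37027898] tcp [418.1309485  126.73036294]
```

The prop hasn't moved from (0.481,0.312). The fingertips appear well above the stated TCP, so I'll check their real height in the scene camera.

Run:
```python
from h import *
o=ctrl.get_obs(); e=o['eef_pos']
c=cam('scene'); P=pts(c); d=np.linalg.norm(P[...,:2]-e[:2],axis=-1)
for lo in np.arange(.1,.32,.01):
    m=(d<.06)&(P[...,2]>lo)&(P[...,2]<=lo+.01)
    if m.sum(): print(round(lo,2),m.sum(),P[m][:,:2].mean(0).round(3),P[m][:,:2].min(0).round(3),P[m][:,:2].max(0).round(3))
p=proj(c,e).astype(int); a=c['img'][p[1]-85:p[1]+75,p[0]-90:p[0]+90].copy()
a=cv2.resize(a,None,fx=3,fy=3); cv2.drawMarker(a,(270,255),(255,0,0),0,10,1); cv2.imwrite('pics/s1.png',a[:,:,::-1])
```

```text
0.1 29 [0.496 0.305] [0.48  0.293] [0.501 0.322]
0.11 74 [0.485 0.309] [0.466 0.294] [0.503 0.328]
0.12 19 [0.488 0.309] [0.472 0.295] [0.501 0.322]
0.23 9 [0.49  0.305] [0.481 0.299] [0.497 0.311]
0.24 28 [0.489 0.306] [0.475 0.294] [0.496 0.32 ]
0.25 31 [0.489 0.307] [0.475 0.295] [0.497 0.32 ]
0.26 32 [0.49  0.305] [0.476 0.294] [0.497 0.322]
0.27 38 [0.49  0.304] [0.474 0.278] [0.498 0.331]
0.28 91 [0.49  0.308] [0.465 0.274] [0.504 0.342]
0.29 105 [0.489 0.309] [0.467 0.265] [0.505 0.349]
0.3 95 [0.493 0.312] [0.466 0.26 ] [0.507 0.357]
0.31 102 [0.494 0.308] [0.476 0.252] [0.51  0.362]
```

View pics/s1.png

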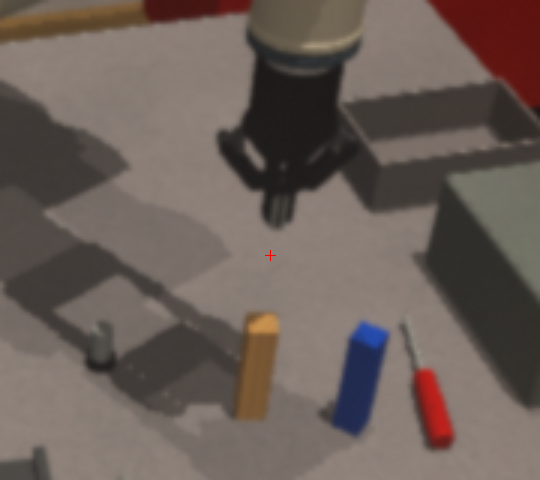

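The scene depth puts the shut fingertips at z ≈ 0.237 while the reported TCP is 0.198, so the reported TCP lies about 40 mm past the real tips. That is why the gripper closed above the prop. I'll allow for the 40 mm and grip again.

Call:
step_arm([
  [[0,0.002,0],[0,0,0],1],
  [[0,0,0],[0,0,0],1],
  [[0,0,0],[0,0,0],1],
  [[0,0,0],[0,0,0],1],
  [[0.0535,0,0],[0,0,0],1],
])

```text
t: 4.5
eef_pos: [0.4849, 0.3132, 0.1597]
eef_rot: [0.189, 1.556, -0.182]
force: [1.3, 0.2, -1.5]
grip_width: 0.844
```

Call:
step_arm([
  [[0.0535,0,0],[0,0,0],1],
  [[0.0535,0,0],[0,0,0],1],
  [[0.0535,0,0],[0,0,0],1],
  [[0,0,0],[0,0,0],1],
  [[0,0,0],[0,0,0],0],
])

```text
t: 5.0
eef_pos: [0.482, 0.3117, 0.0364]
eef_rot: [0.185, 1.564, -0.186]
force: [-0.0, 0.4, 0.7]
grip_width: 0.854
```

Call:
step_arm([
  [[0,0,0],[0,0,0],0],
  [[0,0,0],[0,0,0],0],
  [[0,0,0],[0,0,0],0],
  [[0,0,0],[0,0,0],0],
  [[0,0,0],[0,0,0],0],
])

```text
t: 5.5
eef_pos: [0.4829, 0.3121, 0.0376]
eef_rot: [0.186, 1.561, -0.184]
force: [-1.0, 0.3, 13.9]
grip_width: 0.347
```

Call:
step_arm([
  [[-0.06,0,0],[0,0,0],0],
  [[-0.06,0,0],[0,0,0],0],
  [[-0.06,0,0],[0,0,0],0],
  [[-0.02,0,0],[0,0,0],0],
  [[0,0,0],[-0.1605,0,0],0],
])

```text
t: 6.0
eef_pos: [0.4834, 0.3124, 0.1898]
eef_rot: [0.089, 1.564, -0.084]
force: [0.0, 0.6, -1.6]
grip_width: 0.343
```

Run:
```python
from h import *
plan([.6318,.1091,.188],-6.35)
```

```text
t 6.0 pos [0.4834 0.3124 0.1898] head -6.3 tilt [-1.      0.0033  0.0051] F [ 0.   0.6 -1.6] grip 0.343
turn x units 0.0012 then shift mm [   1.8 -185.7  169.9] units [ 0.0024 -0.2476  0.2266]
```

Call:
step_arm([
  [[0,-0.0413,0.0378],[0,0,0],0],
  [[0,-0.0413,0.0378],[0,0,0],0],
  [[0,-0.0413,0.0378],[0,0,0],0],
  [[0,-0.0413,0.0378],[0,0,0],0],
  [[0,-0.0413,0.0378],[0,0,0],0],
])

```text
t: 6.5
eef_pos: [0.6067, 0.1406, 0.1867]
eef_rot: [0.087, 1.568, -0.086]
force: [1.3, 0.5, -1.6]
grip_width: 0.343
```

Call:
step_arm([
  [[0,-0.0413,0.0378],[0,0,0],0],
  [[0,0,0],[0,0,0],0],
  [[0,0,0],[0,0,0],0],
  [[0,0,0],[0,0,0],0],
])

```text
t: 6.9
eef_pos: [0.6301, 0.1089, 0.1862]
eef_rot: [0.086, 1.569, -0.086]
force: [-0.3, 0.6, -0.5]
grip_width: 0.346
```

Run:
```python
from h import *
plan([.6318,.1091,.188],-6.35)
c=cam('wrist','w3'); np.savez('w30.npz',**{k:np.array(x) for k,x in c.items()})
for p in ([.6318,.1091,.006],[.6316,.1071,.006]): print(proj(c,p))
P=pts(c); z=P[...,2]-.0012; v,u=np.mgrid[0:400,0:640]; hsv=cv2.cvtColor(c['img'],cv2.COLOR_RGB2HSV)
a=np.radians(-6.35); ex=np.array([np.cos(a),np.sin(a)]); ey=np.array([-np.sin(a),np.cos(a)]); fx=.6596
X=P[...,:2]@ex-fx; Y=P[...,:2]@ey
box=(X>-.06)&(X<-.028)
for n,m,f in [('post',box&(z>.050)&(z<.064)&(Y>.14)&(Y<.165),lambda z:.0785-(z-.045)*10/22),('tab',box&(z>.050)&(z<.078)&(Y>.17)&(Y<.205),lambda z:.0945+(z-.045)*22/36)]:
    o=Y[m]-f(z[m]); print(n,m.sum(),np.median(o) if m.sum() else 0)
m=(hsv[...,0]<30)&(hsv[...,0]>8)&(hsv[...,1]>90)&(u>200)&(u<440)&(z>.1)&(z<.35)
print(m.sum()); 
if m.sum(): print('prop pts heater frame: x',np.percentile(X[m],[1,99]),'y',np.percentile(Y[m],[1,50,99]),'z',np.percentile(z[m],[0,1,99]))
```

```text
t 6.9 pos [0.6301 0.1089 0.1862] head -6.28 tilt [-1.e+00  2.e-04 -2.e-04] F [-0.3  0.6 -0.5] grip 0.346
turn x units 0.0015 then shift mm [-1.8  0.4  1.7] units [-0.0023  0.0005  0.0023]
[321.26583785 168.71358354]
[319.65167271 168.72965476]
post 184 0.08251271605214772
tab 372 0.08267476984879894
9540
prop pts heater frame: x [-0.06183867 -0.03309839] y [0.16232059 0.17726323 0.19270336] z [0.15105089 0.15741685 0.26985267]
```

View pics/w3.png

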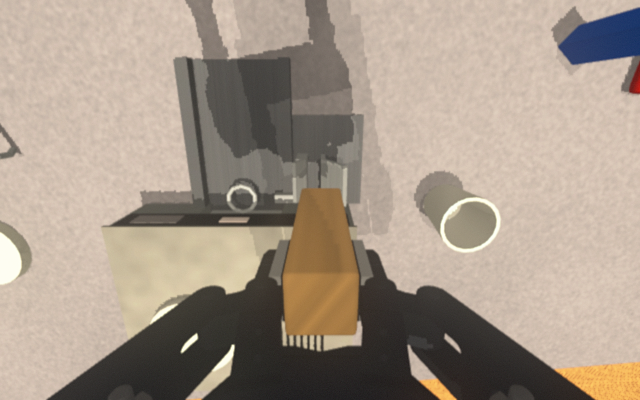

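The prop hangs upright with its foot above the gap. In the heater frame its y is about 94.9 against a target of 94.5–96.5, and its x is about 2 mm short. I'll correct that and descend.

Call:
step_arm([
  [[0,0.001,0.003],[0,0,0],0],
  [[0.042,0,0],[0,0,0],0],
  [[0.042,0,0],[0,0,0],0],
  [[0.01,0,0],[0,0,0],0],
  [[0.01,0,0],[0,0,0],0],
])

```text
t: 7.45
eef_pos: [0.6329, 0.1093, 0.1079]
eef_rot: [0.086, 1.57, -0.086]
force: [-0.3, -0.5, 1.2]
grip_width: 0.341
```

Call:
step_arm([
  [[0.014,0,0],[0,0,0],0],
  [[0.014,0,0],[0,0,0],0],
  [[0.01,0,0],[0,0,0],0],
  [[0.01,0,0],[0,0,0],0],
])

```text
t: 7.85
eef_pos: [0.6331, 0.1085, 0.0716]
eef_rot: [0.086, 1.569, -0.087]
force: [-0.3, -3.5, 1.4]
grip_width: 0.344
```

Call:
step_arm([
  [[0.009,0.0005,0],[0,0,0],0],
  [[0.009,0,0],[0,0,0],0],
  [[0.009,0,0],[0,0,0],0],
])

```text
t: 8.15
eef_pos: [0.633, 0.1091, 0.0512]
eef_rot: [0.086, 1.569, -0.087]
force: [-0.8, -2.6, 0.2]
grip_width: 0.35
```

Call:
step_arm([
  [[0.007,0,0],[0,0,0],0],
  [[0.006,0,0],[0,0,0],0],
  [[0,0,0],[0,0,0],0],
])

```text
t: 8.45
eef_pos: [0.634, 0.1091, 0.0434]
eef_rot: [0.086, 1.567, -0.086]
force: [-2.5, -4.5, 20.7]
grip_width: 0.341
```

The prop bottomed out with 20.7 N at the expected height, so I'll release and lift.

Call:
step_arm([
  [[0,0,0],[0,0,0],1],
  [[0,0,0],[0,0,0],1],
  [[0,0,0],[0,0,0],1],
  [[0,0,0],[0,0,0],1],
  [[0,0,0],[0,0,0],1],
])

```text
t: 8.95
eef_pos: [0.633, 0.1092, 0.0418]
eef_rot: [0.087, 1.569, -0.086]
force: [0.5, -0.5, -0.3]
grip_width: 0.999
```

Call:
step_arm([
  [[-0.04,0,0],[0,0,0],1],
  [[-0.06,0,0],[0,0,0],1],
  [[-0.06,0,0],[0,0,0],1],
  [[-0.06,0,0],[0,0,0],1],
  [[0,0,0],[0,0,0],1],
])

```text
t: 9.45
eef_pos: [0.6361, 0.1095, 0.2135]
eef_rot: [0.087, 1.559, -0.085]
force: [-0.2, 1.3, -0.1]
grip_width: 1.0
```

Run:
```python
from h import *
plan([.455,-.297,.2],18)
c=cam('wrist','w4')
P=pts(c); z=P[...,2]-.0012; hsv=cv2.cvtColor(c['img'],cv2.COLOR_RGB2HSV)
a=np.radians(-6.35); ex=np.array([np.cos(a),np.sin(a)]); ey=np.array([-np.sin(a),np.cos(a)]); fx=.6596
X=P[...,:2]@ex-fx; Y=P[...,:2]@ey-.0826
m=(hsv[...,0]<30)&(hsv[...,0]>8)&(hsv[...,1]>70)&(X>-.08)&(X<-.01)&(Y>.06)&(Y<.125)&(z>.09)
print(m.sum(),'top z',np.percentile(z[m],[50,90,99]),'x',np.percentile(X[m],[2,98]),'y',np.percentile(Y[m],[2,98]))
m=(z>.022)&(z<.032)&(X>-.04)&(X<.005)&(abs(Y)<.03); print('ring',m.sum(),np.percentile(X[m],[2,98]),np.percentile(Y[m],[2,98]))
```

```text
t 9.45 pos [0.6361 0.1095 0.2135] head -6.3 tilt [-0.9999  0.002   0.0098] F [-0.2  1.3 -0.1] grip 1.0
turn x units -0.5401 then shift mm [  13.5 -330.6 -297.9] units [ 0.018  -0.4408 -0.3972]
1436 top z [0.12599634 0.34312501 0.34682492] x [-0.05852398 -0.02951642] y [0.06338035 0.10783633]
ring 298 [-0.0294272   0.00414779] [-0.01771872  0.01706164]
```

The prop's top is at 126 mm, so it is fully seated, and the ring is at heater (−12.6, −0.3) mm. Next is the hook.

Call:
step_arm([
  [[0,0,0],[-0.18,0,0],1],
  [[0,0,0],[-0.18,0,0],1],
  [[0,0,0],[-0.18,0,0],1],
  [[0,-0.0441,-0.0395],[0,0,0],1],
  [[0,-0.0441,-0.0395],[0,0,0],1],
])

```text
t: 10.0
eef_pos: [0.596, 0.0277, 0.2052]
eef_rot: [-0.248, 1.559, 0.249]
force: [0.0, -0.8, -0.2]
grip_width: 0.999
```

Call:
step_arm([
  [[0,-0.0441,-0.0395],[0,0,0],1],
  [[0,-0.0441,-0.0395],[0,0,0],1],
  [[0,-0.0441,-0.0395],[0,0,0],1],
  [[0,-0.0441,-0.0395],[0,0,0],1],
  [[0,-0.0441,-0.0395],[0,0,0],1],
])

```text
t: 10.5
eef_pos: [0.5058, -0.1763, 0.2057]
eef_rot: [-0.246, 1.558, 0.247]
force: [-0.1, -0.5, -0.8]
grip_width: 1.001
```

Call:
step_arm([
  [[0,-0.0441,-0.0395],[0,0,0],1],
  [[0,-0.0441,-0.0395],[0,0,0],1],
  [[0,-0.0441,-0.0395],[0,0,0],1],
  [[0,0,0],[0,0,0],1],
  [[0,0,0],[0,0,0],1],
])

```text
t: 11.0
eef_pos: [0.4525, -0.2973, 0.2058]
eef_rot: [-0.243, 1.558, 0.246]
force: [0.2, 0.2, 0.7]
grip_width: 1.0
```

Run:
```python
from h import *
c=cam('wrist','w5'); P=pts(c); z=P[...,2]-.0012; hsv=cv2.cvtColor(c['img'],cv2.COLOR_RGB2HSV)
m=(hsv[...,0]<15)&(hsv[...,1]>120)&(z>.035)&(z<.045)&(abs(P[...,0]-.455)<.08)&(abs(P[...,1]+.297)<.06)
q=P[m][:,:2].astype(np.float32)*1000; r=cv2.minAreaRect(q); print(len(q),r, cv2.boxPoints(r).round(1).tolist())
p=np.array([r[0][0],r[0][1]])/1000
plan([p[0],p[1],-.034],18.0)
```

```text
1632 ((454.7697448730469, -299.6349182128906), (95.04584503173828, 25.870906829833984), 18.36245346069336) [[405.6000061035156, -302.29998779296875], [413.70001220703125, -326.8999938964844], [503.8999938964844, -296.8999938964844], [495.79998779296875, -272.3999938964844]]
t 11.05 pos [ 0.453  -0.2964  0.206 ] head 17.95 tilt [-1.0e+00  1.7e-03 -7.0e-04] F [-0.2  0.1 -0.5] grip 1.0
turn x units -0.0011 then shift mm [240.   -3.6   0.7] units [ 0.3199 -0.0048  0.0009]
```

Call:
step_arm([
  [[0.055,-0.0033,0.0009],[0,0,0],1],
  [[0.055,0,0],[0,0,0],1],
  [[0.055,0,0],[0,0,0],1],
  [[0.055,0,0],[0,0,0],1],
  [[0.035,0,0],[0,0,0],1],
])

```text
t: 11.55
eef_pos: [0.4542, -0.2967, 0.0128]
eef_rot: [-0.246, 1.559, 0.25]
force: [-0.8, 0.2, 0.4]
grip_width: 0.997
```

Call:
step_arm([
  [[0.025,0,0],[0,0,0],1],
  [[0.02,0,0],[0,0,0],1],
  [[0.02,0,0],[0,0,0],1],
  [[0,0,0],[0,0,0],1],
])

```text
t: 11.95
eef_pos: [0.4543, -0.297, -0.0348]
eef_rot: [-0.246, 1.559, 0.25]
force: [0.7, -0.6, 1.7]
grip_width: 1.0
```

Call:
step_arm([
  [[0,0,0],[0,0,0],0],
  [[0,0,0],[0,0,0],0],
  [[0,0,0],[0,0,0],0],
  [[0,0,0],[0,0,0],0],
  [[0,0,0],[0,0,0],0],
])

```text
t: 12.45
eef_pos: [0.4552, -0.2993, -0.0323]
eef_rot: [-0.247, 1.556, 0.246]
force: [-0.1, 1.0, 8.8]
grip_width: 0.322
```

Run:
```python
from h import *
plan([.454,-.297,.10],None)
```

```text
t 12.45 pos [ 0.4552 -0.2993 -0.0323] head 17.99 tilt [-1.e+00 -9.e-04  6.e-04] F [-0.1  1.   8.8] grip 0.322
turn x units -0.0 then shift mm [-132.3    2.6   -0.4] units [-0.1764  0.0034 -0.0005]
```

The hook is gripped at 27.4 mm opening. I'll lift it, turn it to the heater's heading and carry it toward the ring.

Call:
step_arm([
  [[-0.05,0,0],[0,0,0],0],
  [[-0.06,0,0],[0,0,0],0],
  [[-0.066,0,0],[0.18,0,0],0],
  [[0,0,0],[0.18,0,0],0],
  [[0,0,0],[0.181,0,0],0],
])

```text
t: 12.95
eef_pos: [0.4555, -0.2997, 0.1009]
eef_rot: [0.09, 1.566, -0.093]
force: [-1.0, 1.3, -2.4]
grip_width: 0.314
```

Run:
```python
from h import *
plan([.5322,.0236,.10],-6.35)
```

```text
t 12.95 pos [ 0.4555 -0.2997  0.1009] head -6.69 tilt [-1.    -0.002  0.003] F [-1.   1.3 -2.4] grip 0.314
turn x units -0.0076 then shift mm [  0.9 329.8  40.5] units [0.0012 0.4398 0.054 ]
```

Call:
step_arm([
  [[0,0.0627,0.0077],[0,0,0],0],
  [[0,0.0627,0.0077],[0,0,0],0],
  [[0,0.0627,0.0077],[0,0,0],0],
  [[0,0.0627,0.0077],[0,0,0],0],
  [[0,0.0627,0.0077],[0,0,0],0],
])

```text
t: 13.45
eef_pos: [0.5096, -0.0668, 0.0992]
eef_rot: [0.087, 1.569, -0.087]
force: [1.5, -1.6, -1.7]
grip_width: 0.32
```

Call:
step_arm([
  [[0,0.0627,0.0077],[0,0,0],0],
  [[0,0.0627,0.0077],[0,0,0],0],
  [[0,0,0],[0,0,0],0],
  [[0,0,0],[0,0,0],0],
  [[0,0,0],[0,0,0],0],
])

```text
t: 13.95
eef_pos: [0.5311, 0.023, 0.099]
eef_rot: [0.087, 1.569, -0.087]
force: [0.5, 0.6, -1.7]
grip_width: 0.319
```

Run:
```python
from h import *
plan([.5322,.0236,.10],-6.35)
for n in('top','scene','wrist'):
    c=cam(n,n+'6'); np.savez(n+'60.npz',**{k:np.array(x) for k,x in c.items()})
    print(n,'ring',proj(c,[.652,.0103,.026]).round(1),'tip',proj(c,[.652,.0103,.141]).round(1))
i=cv2.imread('pics/wrist6.png'); j=cv2.imread('pics/scene6.png')
b=cv2.resize(j[150:300,240:440],None,fx=3,fy=3,interpolation=cv2.INTER_CUBIC)
cv2.imwrite('pics/s6c.png',b); cv2.imwrite('pics/w6.png',i)
```

```text
t 13.95 pos [0.5311 0.023  0.099 ] head -6.37 tilt [-1.e+00 -2.e-04 -2.e-04] F [ 0.5  0.6 -1.7] grip 0.319
turn x units -0.0005 then shift mm [-1.   0.7  1. ] units [-0.0014  0.001   0.0013]
top ring [313.9 171.4] tip [314.  162.5]
scene ring [327.9 231.2] tip [327.8 201.8]
wrist ring [322.6 305.9] tip [323.8 420.8]
```

View pics/w6.png

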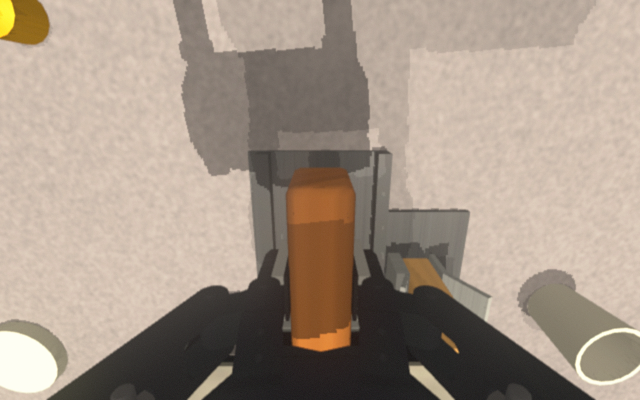

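The wrist view shows the handle at (320,260), level and centred over the plate; the fingers hide the tip. I'll find the rod from the top and scene depth instead.

Run:
```python
from h import *
L=lambda n:dict(np.load(n+'60.npz'))
a=np.radians(-6.35); ex=np.array([np.cos(a),np.sin(a)]); ey=np.array([-np.sin(a),np.cos(a)]); O=np.array([.6647,.0092])
o=ctrl.get_obs(); e=(o['eef_pos'][:2]-O); print('eef heater',e@ex,e@ey)
# handle pitch from wrist
c=L('wrist'); P=pts(c); hsv=cv2.cvtColor(c['img'],cv2.COLOR_RGB2HSV)
X=(P[...,:2]-O)@ex; Y=(P[...,:2]-O)@ey; z=P[...,2]-.0012
m=(hsv[...,0]<15)&(hsv[...,1]>120)&(abs(Y)<.04)&(z>.16)&(z<.19)&(X<-.1)
A=np.c_[X[m],Y[m],np.ones(m.sum())]; s=np.linalg.lstsq(A,z[m],rcond=None)[0]; print('handle top',m.sum(),'slopes',s[:2],'z',np.median(z[m]),'x',np.percentile(X[m],[1,99]),'y',np.percentile(Y[m],[1,99]))
for n in('top','scene'):
    c=L(n); P=pts(c); X=(P[...,:2]-O)@ex; Y=(P[...,:2]-O)@ey; z=P[...,2]
    m=(z>.115)&(z<.2)&(X>-.1)&(X<.03)&(abs(Y)<.03)
    print(n,m.sum())
    q=np.c_[X[m],Y[m],z[m]]*1000; q=q[np.argsort(q[:,0])]; print(q[::max(1,len(q)//25)].round(0).tolist())
i=cv2.imread('pics/scene6.png'); j=cv2.imread('pics/top6.png')
b=np.hstack([cv2.resize(i[160:260,270:370],None,fx=4,fy=5.6,interpolation=cv2.INTER_CUBIC),cv2.resize(j[140:240,265:365],None,fx=4,fy=5.6,interpolation=cv2.INTER_CUBIC)])
cv2.imwrite('pics/c6.png',b)
```

```text
eef heater -0.13408295012920987 -0.0015212995206858489
handle top 10680 slopes [ 0.01678536 -0.0009266 ] z 0.1711328510261741 x [-0.18160396 -0.10513725] y [-0.01569486  0.01110709]
top 0
[]
scene 200
[[-99.0, 3.0, 170.0], [-97.0, -13.0, 170.0], [-96.0, 11.0, 169.0], [-94.0, 2.0, 171.0], [-91.0, -15.0, 132.0], [-90.0, -17.0, 163.0], [-89.0, 4.0, 147.0], [-88.0, -14.0, 168.0], [-88.0, -6.0, 171.0], [-87.0, -12.0, 168.0], [-87.0, -9.0, 143.0], [-86.0, -7.0, 165.0], [-86.0, -9.0, 166.0], [-85.0, -7.0, 144.0], [-85.0, 4.0, 147.0], [-83.0, -12.0, 165.0], [-81.0, -2.0, 166.0], [-70.0, -3.0, 169.0], [-57.0, -5.0, 163.0], [-45.0, -1.0, 167.0], [-34.0, -5.0, 167.0], [-26.0, -1.0, 167.0], [-15.0, -5.0, 160.0], [-13.0, -5.0, 159.0], [-8.0, -6.0, 146.0]]
```

View pics/c6.png

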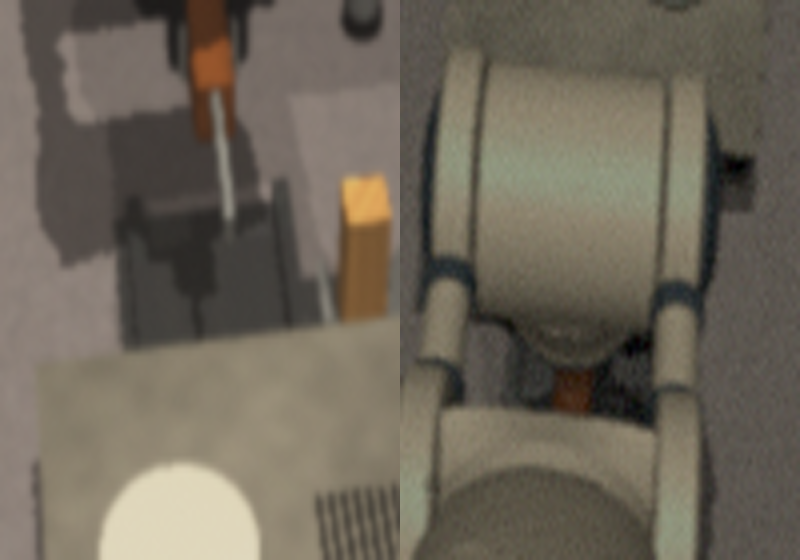

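The scene crop on the left shows the level rod ending near crop (230,215), above the plate and next to the standing prop. The handle's underside is at eef_z + 0.032 and the tip is at about (−14, −2.5) heater mm, so I'll shift +2.5 mm in y and +1 mm in x and lower it.

Call:
step_arm([
  [[0,0.0033,0.0015],[0,0,0],0],
  [[0.05,0,0],[0,0,0],0],
  [[0.05,0,0],[0,0,0],0],
  [[0.012,0,0],[0,0,0],0],
  [[0,0,0],[0,0,0],0],
])

```text
t: 14.6
eef_pos: [0.532, 0.0257, 0.0142]
eef_rot: [0.088, 1.572, -0.088]
force: [-0.4, 0.0, -1.4]
grip_width: 0.318
```

Call:
step_arm([
  [[0.012,0,0],[0,0,0],0],
  [[0.012,0,0],[0,0,0],0],
  [[0,0,0],[0,0,0],0],
])

```text
t: 14.9
eef_pos: [0.5327, 0.0259, -0.0033]
eef_rot: [0.087, 1.569, -0.087]
force: [-0.3, -0.2, -1.2]
grip_width: 0.322
```

Call:
step_arm([
  [[0.008,0,0],[0,0,0],0],
  [[0.008,0,0],[0,0,0],0],
  [[0.007,0,0],[0,0,0],0],
  [[0,0,0],[0,0,0],0],
  [[0,0,0],[0,0,0],0],
])

```text
t: 15.4
eef_pos: [0.5327, 0.0259, -0.0205]
eef_rot: [0.087, 1.569, -0.087]
force: [0.1, -0.2, -1.7]
grip_width: 0.318
```

Run:
```python
from h import *
plan([.4287,.0371,-.0205],-6.35)
c=cam('wrist'); P=pts(c); hsv=cv2.cvtColor(c['img'],cv2.COLOR_RGB2HSV)
a=np.radians(-6.35); ex=np.array([np.cos(a),np.sin(a)]); ey=np.array([-np.sin(a),np.cos(a)]); O=np.array([.6647,.0092])
X=(P[...,:2]-O)@ex; Y=(P[...,:2]-O)@ey; z=P[...,2]-.0012
m=(hsv[...,0]<15)&(hsv[...,1]>120)&(abs(Y)<.04)&(z>.03)&(z<.08)&(X<-.1)
A=np.c_[X[m],Y[m],np.ones(m.sum())]; s=np.linalg.lstsq(A,z[m],rcond=None)[0]; print('handle top',m.sum(),'slopes',s[:2],'z',np.median(z[m]),'x',np.percentile(X[m],[1,99]),'y',np.percentile(Y[m],[1,99]))
```

```text
t 15.4 pos [ 0.5327  0.0259 -0.0205] head -6.35 tilt [-1.e+00 -0.e+00 -4.e-04] F [ 0.1 -0.2 -1.7] grip 0.318
turn x units -0.0 then shift mm [   0.    -0.4 -104.6] units [ 1.000e-04 -6.000e-04 -1.395e-01]
handle top 10554 slopes [ 0.04909588 -0.00090095] z 0.051637103813477 x [-0.1805492  -0.10627369] y [-0.01230831  0.01468692]
```

Run:
```python
from h import *
c=cam('wrist'); P=pts(c); hsv=cv2.cvtColor(c['img'],cv2.COLOR_RGB2HSV)
a=np.radians(-6.35); ex=np.array([np.cos(a),np.sin(a)]); ey=np.array([-np.sin(a),np.cos(a)]); O=np.array([.6647,.0092])
X=(P[...,:2]-O)@ex; Y=(P[...,:2]-O)@ey; z=P[...,2]-.0012
for x in np.arange(-.185,-.09,.01):
    m=(hsv[...,0]<15)&(hsv[...,1]>120)&(abs(Y)<.01)&(z>.02)&(z<.08)&(abs(X-x)<.005)
    print(round(x,3),m.sum(),np.median(z[m]).round(4) if m.sum() else '')
c=cam('scene'); P=pts(c); X=(P[...,:2]-O)@ex; Y=(P[...,:2]-O)@ey; z=P[...,2]
for x in np.arange(-.1,-.0,.01):
    m=(z>.036)&(z<.08)&(abs(X-x)<.005)&(abs(Y)<.01); print('rod',round(x,3),m.sum(),np.percentile(z[m],[50,90]).round(4) if m.sum() else '')
```

```text
-0.185 741 0.0375
-0.175 1394 0.0517
-0.165 1166 0.0521
-0.155 1078 0.052
-0.145 993 0.052
-0.135 922 0.052
-0.125 862 0.052
-0.115 755 0.052
-0.105 120 0.052
-0.095 0 
rod -0.1 18 [0.0511 0.0532]
rod -0.09 22 [0.0506 0.054 ]
rod -0.08 22 [0.0462 0.0487]
rod -0.07 6 [0.0459 0.0473]
rod -0.06 10 [0.0456 0.0475]
rod -0.05 4 [0.0454 0.0476]
rod -0.04 7 [0.0452 0.0475]
rod -0.03 1 [0.0485 0.0485]
rod -0.02 0 
rod -0.01 0
```

The handle is flat at z = 0.052, so its underside is about 12 mm up and the tip about 20 mm. I'll lower it 1.5 mm and pull gently.

Call:
step_arm([
  [[0.002,0,0],[0,0,0],0],
  [[0,0,-0.008],[0,0,0],0],
  [[0,0,-0.01],[0,0,0],0],
  [[0,0,-0.012],[0,0,0],0],
  [[0,0,-0.012],[0,0,0],0],
])

```text
t: 16.05
eef_pos: [0.5009, 0.0295, -0.0217]
eef_rot: [0.087, 1.569, -0.087]
force: [3.4, 0.1, -2.2]
grip_width: 0.322
```

Run:
```python
from h import *
plan([.4287,.0371,-.0218],-6.35)
```

```text
t 16.05 pos [ 0.5009  0.0295 -0.0217] head -6.35 tilt [-1.e+00  0.e+00  5.e-04] F [ 3.4  0.1 -2.2] grip 0.322
turn x units -0.0001 then shift mm [  0.1  -0.4 -72.6] units [ 0.0001 -0.0006 -0.0968]
```

A steady 3.4 N drag shows that the tray is following. Continuing.

Call:
step_arm([
  [[0,0,-0.013],[0,0,0],0],
  [[0,0,-0.014],[0,0,0],0],
  [[0,0,-0.014],[0,0,0],0],
  [[0,0,-0.014],[0,0,0],0],
  [[0,0,-0.014],[0,0,0],0],
])

```text
t: 16.55
eef_pos: [0.4493, 0.0352, -0.0218]
eef_rot: [0.087, 1.569, -0.087]
force: [3.5, -0.7, -2.1]
grip_width: 0.318
```

Call:
step_arm([
  [[0,0,-0.014],[0,0,0],0],
  [[0,0,-0.014],[0,0,0],0],
  [[0,0,-0.006],[0,0,0],0],
  [[0,0,0],[0,0,0],0],
  [[0,0,0],[0,0,0],0],
])

```text
t: 17.05
eef_pos: [0.4244, 0.038, -0.0219]
eef_rot: [0.087, 1.57, -0.087]
force: [0.5, 0.2, -1.7]
grip_width: 0.321
```

Run:
```python
from h import *
plan([.4287,.0371,-.0218],-6.35)
a=np.radians(-6.35); ex=np.array([np.cos(a),np.sin(a)]); ey=np.array([-np.sin(a),np.cos(a)]); O=np.array([.6647,.0092])
e=ctrl.get_obs()['eef_pos'][:2]-O; print('tip x',e@ex+.1205)
for n in ('scene','wrist'):
    c=cam(n,n+'7'); P=pts(c); X=(P[...,:2]-O)@ex; Y=(P[...,:2]-O)@ey; z=P[...,2]; hsv=cv2.cvtColor(c['img'],cv2.COLOR_RGB2HSV)
    m=(hsv[...,1]<90)&(hsv[...,2]>150)&(X>-.17)&(X<-.0)&(abs(Y)<.05)&(z>.0)&(z<.04)
    m=cv2.morphologyEx(m.astype(np.uint8),cv2.MORPH_OPEN,np.ones((2,2)))>0
    if m.sum(): print(n,'white',m.sum(),'x',np.percentile(X[m],[2,50,98]).round(3),'y',np.percentile(Y[m],[2,98]).round(3),'z',np.percentile(z[m],[10,50,90]).round(3))
i=cv2.imread('pics/scene7.png'); cv2.imwrite('pics/s7c.png',cv2.resize(i[150:290,260:420],None,fx=4.5,fy=4.2,interpolation=cv2.INTER_CUBIC))
```

```text
t 17.05 pos [ 0.4244  0.038  -0.0219] head -6.35 tilt [-1.e+00 -0.e+00 -8.e-04] F [ 0.5  0.2 -1.7] grip 0.321
turn x units -0.0001 then shift mm [-0.1 -0.4  4.3] units [-0.0001 -0.0006  0.0058]
tip x -0.12146867859345106
scene white 81 x [-0.075 -0.066  0.004] y [-0.034  0.034] z [0.009 0.019 0.085]
```

View pics/s7c.png

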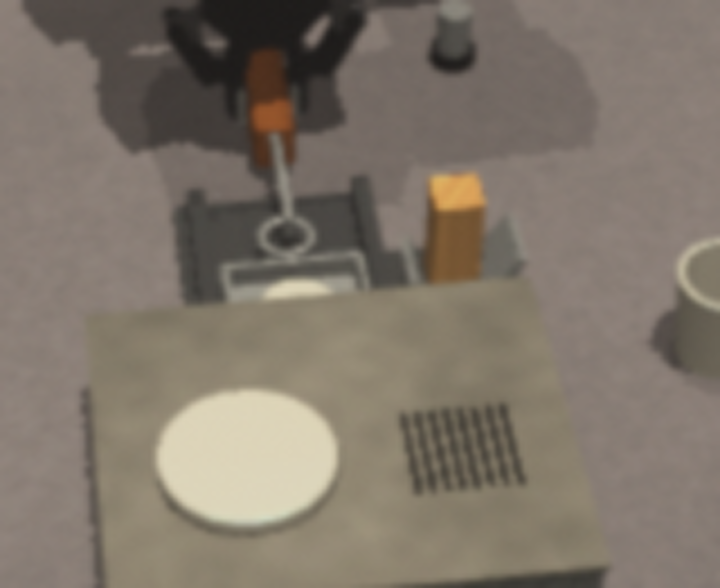

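The crop shows the hook's point inside the ring at (287,235), with the tray out on its plate, the disc's front edge visible at (297,285) and the prop standing in the gap. I'll pull 10 mm more for margin, hold, back the hook 9 mm to centre it in the ring, and lift.

Call:
step_arm([
  [[0,0,-0.007],[0,0,0],0],
  [[0,0,-0.007],[0,0,0],0],
  [[0,0,0],[0,0,0],0],
  [[0,0,0],[0,0,0],0],
  [[0,0,0],[0,0,0],0],
])

```text
t: 17.65
eef_pos: [0.414, 0.0391, -0.0219]
eef_rot: [0.087, 1.57, -0.087]
force: [-0.2, -1.1, -2.0]
grip_width: 0.321
```

Call:
step_arm([
  [[0,0,0.006],[0,0,0],0],
  [[0,0,0.006],[0,0,0],0],
  [[0,0,0],[0,0,0],0],
  [[-0.01,0,0],[0,0,0],0],
  [[-0.01,0,0],[0,0,0],0],
])

```text
t: 18.15
eef_pos: [0.4229, 0.0381, -0.0064]
eef_rot: [0.087, 1.57, -0.087]
force: [0.2, -0.6, -1.7]
grip_width: 0.322
```

Call:
step_arm([
  [[-0.01,0,0],[0,0,0],0],
  [[-0.02,0,0],[0,0,0],0],
  [[-0.05,0,0],[0,0,0],0],
  [[-0.06,0,0],[0,0,0],0],
  [[0,0,0],[0,0,0],0],
])

```text
t: 18.65
eef_pos: [0.4256, 0.0381, 0.1031]
eef_rot: [0.087, 1.561, -0.087]
force: [0.1, 1.2, -1.9]
grip_width: 0.323
```

Run:
```python
from h import *
plan([.4552,-.2993,.10],-6.35)
```

```text
t 18.65 pos [0.4256 0.0381 0.1031] head -6.34 tilt [-1.0e+00  4.0e-04  7.6e-03] F [ 0.1  1.2 -1.9] grip 0.323
turn x units 0.0001 then shift mm [   3.1 -332.    66.7] units [ 0.0041 -0.4427  0.089 ]
```

Call:
step_arm([
  [[0,-0.0553,0.0111],[0,0,0],0],
  [[0,-0.0553,0.0111],[0,0,0],0],
  [[0,-0.0553,0.0111],[0,0,0],0],
  [[0,-0.0553,0.0111],[0,0,0],0],
  [[0,-0.0553,0.0111],[0,0,0],0],
])

```text
t: 19.15
eef_pos: [0.4411, -0.1742, 0.0983]
eef_rot: [0.087, 1.569, -0.087]
force: [0.4, 0.5, -2.2]
grip_width: 0.316
```

Call:
step_arm([
  [[0,-0.0553,0.0111],[0,0,0],0],
  [[0,-0.0553,0.0111],[0,0,0],0],
  [[0,-0.0553,0.0111],[0,0,0],0],
  [[0,0,0],[-0.18,0,0],0],
  [[0,0,0],[-0.18,0,0],0],
])

```text
t: 19.65
eef_pos: [0.4522, -0.3, 0.0979]
eef_rot: [-0.137, 1.567, 0.138]
force: [-0.7, 0.1, -3.1]
grip_width: 0.322
```

Call:
step_arm([
  [[0,0,0],[-0.18,0,0],0],
  [[0.05,0,0],[0,0,0],0],
  [[0.05,0,0],[0,0,0],0],
  [[0.025,0,0],[0,0,0],0],
  [[0,0,0],[0,0,0],0],
])

```text
t: 20.15
eef_pos: [0.451, -0.2976, 0.0023]
eef_rot: [-0.243, 1.56, 0.249]
force: [0.1, -0.3, -1.8]
grip_width: 0.32
```

Run:
```python
from h import *
plan([.4552,-.2993,-.032],18)
```

```text
t 20.15 pos [ 0.451  -0.2976  0.0023] head 17.95 tilt [-1.      0.004  -0.0026] F [ 0.1 -0.3 -1.8] grip 0.32
turn x units -0.0012 then shift mm [34.3 -2.9  3.4] units [ 0.0457 -0.0038  0.0046]
```

Lowering to just touch the bench.

Call:
step_arm([
  [[0.02,0,0],[0,0,0],0],
  [[0.014,0,0],[0,0,0],0],
  [[0.008,0,0],[0,0,0],0],
  [[0.003,0,0],[0,0,0],0],
  [[0,0,0],[0,0,0],0],
])

```text
t: 20.65
eef_pos: [0.4528, -0.299, -0.0291]
eef_rot: [-0.246, 1.557, 0.246]
force: [-0.4, -0.4, -1.7]
grip_width: 0.321
```

Call:
step_arm([
  [[0.003,0,0],[0,0,0],0],
  [[0.0015,0,0],[0,0,0],0],
  [[0,0,0],[0,0,0],0],
])

```text
t: 20.95
eef_pos: [0.4529, -0.2991, -0.0323]
eef_rot: [-0.246, 1.556, 0.245]
force: [-1.7, 0.0, 3.7]
grip_width: 0.318
```

Contact at 3.7 N. I'll open and lift clear.

Call:
step_arm([
  [[0,0,0],[0,0,0],1],
  [[0,0,0],[0,0,0],1],
  [[0,0,0],[0,0,0],1],
  [[0,0,0],[0,0,0],1],
  [[0,0,0],[0,0,0],1],
])

```text
t: 21.45
eef_pos: [0.4527, -0.299, -0.0327]
eef_rot: [-0.246, 1.557, 0.246]
force: [0.0, -1.0, -0.6]
grip_width: 1.001
```

Call:
step_arm([
  [[-0.03,0,0],[0,0,0],1],
  [[-0.06,0,0],[0,0,0],1],
  [[-0.06,0,0],[0,0,0],1],
  [[-0.06,0,0],[0,0,0],1],
  [[-0.06,0,-0.04],[0,0,0],1],
])

```text
t: 21.95
eef_pos: [0.428, -0.3074, 0.1687]
eef_rot: [-0.248, 1.555, 0.246]
force: [0.5, -1.4, 0.3]
grip_width: 1.0
```

Call:
step_arm([
  [[-0.04,0,-0.04],[0,0,0],1],
  [[0,0,0],[0,0,0],1],
  [[0,0,0],[0,0,0],1],
])

```text
t: 22.25
eef_pos: [0.3977, -0.3171, 0.1968]
eef_rot: [-0.246, 1.556, 0.244]
force: [0.3, 1.3, -0.3]
grip_width: 0.999
```

Run:
```python
from h import *
plan([.4,-.3,.2])
a=np.radians(-6.35); ex=np.array([np.cos(a),np.sin(a)]); ey=np.array([-np.sin(a),np.cos(a)]); O=np.array([.6647,.0092])
def hs(c): return cv2.cvtColor(c['img'],cv2.COLOR_RGB2HSV)
v,u=np.mgrid[0:400,0:640]
c=cam('top','top8'); P=pts(c); X=(P[...,:2]-O)@ex; Y=(P[...,:2]-O)@ey; z=P[...,2]; h=hs(c)
m=(h[...,1]<80)&(h[...,2]>120)&(X>-.12)&(X<-.005)&(abs(Y)<.04)&(z>0)&(z<.05)
if m.sum(): print('disc?',m.sum(),np.percentile(X[m],[5,50,95]).round(3),np.percentile(Y[m],[5,95]).round(3),np.median(z[m]).round(3))
m=(z>.1)&(z<.14)&(X>-.1)&(X<0)&(Y>.05)&(Y<.14); print('prop top',m.sum(),np.median(z[m]),np.median(X[m]),np.median(Y[m]))
m=(h[...,0]<15)&(h[...,1]>120)&(z>.02)&(z<.06)&(abs(P[...,0]-.455)<.08)&(abs(P[...,1]+.297)<.06)
if m.sum(): q=P[m][:,:2].astype(np.float32)*1000; print('handle',len(q),cv2.minAreaRect(q),np.median(z[m]))
for n,b in dict(beaker=(225,252,140,172),sensor=(252,270,243,262),weight=(368,390,247,268),jar=(447,475,182,210),spare=(400,432,145,178)).items():
    k=(u>=b[0])&(u<=b[1])&(v>=b[2])&(v<=b[3])&(z>.01)&(z<.2); print(n,k.sum(),P[k][:,:2].mean(0).round(3))
c=cam('scene','scene8')
i=cv2.imread('pics/top8.png'); j=cv2.imread('pics/scene8.png')
cv2.imwrite('pics/fin.png',np.hstack([cv2.resize(i[120:260,230:440],None,fx=1.9,fy=3,interpolation=cv2.INTER_CUBIC),cv2.resize(j[150:290,200:340],None,fx=2.8,fy=3,interpolation=cv2.INTER_CUBIC)]))
```

```text
t 22.25 pos [ 0.3977 -0.3171  0.1968] head 17.88 tilt [-1.0e+00 -1.2e-03  7.0e-04] F [ 0.3  1.3 -0.3] grip 0.999
turn x units -0.0 then shift mm [-3.2 15.6  7.4] units [-0.0042  0.0208  0.0099]
disc? 526 [-0.089 -0.053 -0.011] [-0.036  0.036] 0.022
prop top 110 0.1266947999760882 -0.04542712255748094 0.09514030330967083
handle 246 ((453.5796203613281, -296.3994445800781), (92.92566680908203, 29.432218551635742), 18.339962005615234) 0.040585714838294304
beaker 283 [0.7   0.267]
sensor 74 [0.374 0.183]
weight 125 [ 0.361 -0.201]
jar 158 [ 0.578 -0.459]
spare 515 [ 0.697 -0.342]
```

View pics/fin.png

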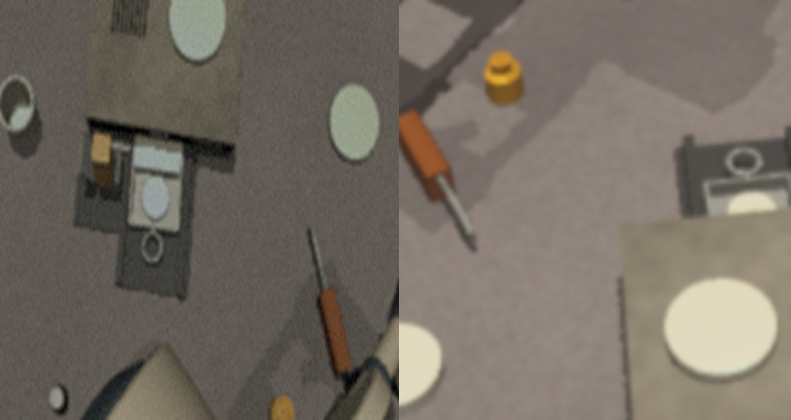

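The final view shows the disc flat in the tray at crop (155,198), in front of the heater's face, with the ring at (152,246) clear of the hook. The hook lies at (320,300) and the prop stands in the gap at (102,155). Handing in.

```bash
python3 -c "
from cell import ctrl
print(ctrl.job_done())"
```

```text
the job is handed in; nothing more can be done
None
```

I handed the job in at about 22 s of robot time; it reports no verdict. My last camera checks were consistent with every end condition.

**What I did**
- I pushed the prop upright to the floor of the gap. It bottomed out at about 21 N and I let go.
- I took the orange hook, lowered its point into the ring and dragged the tray out with about 3.5 N of pull.
- I lifted the hook clear and laid it back where it had been lying.

**What the last checks showed**
- **Prop:** its top was at about 126 mm, so its foot is on the 6 mm floor, at heater x about −45 mm and y about 95 mm.
- **Disc and tray:** the disc lies flat in the tray, wholly in front of the heater's face. I estimate its centre at about heater x −60 mm. The tray is on its landing plate, with its origin at about −40 mm.
- **Hook:** its handle top is at 40 mm, so it lies flat on the bench, well away from the ring.
- **Other things:** the beaker, sensor, weight, jar and spare disc are within about 10 mm of where they started, except the jar. The final reading showed it 16 mm off, but the arm hid part of it and never went near it. I did not re-measure the screwdriver; the arm did not go near it after the prop was picked up.

**What failed or disagreed**
- **First grasp:** it closed on air above the prop, because the reported TCP lies about 40 mm beyond the real fingertips. I measured that offset with the cameras and allowed for it from then on.
- **Not measured directly:** I could not read the catch's travel. That it is held open follows from the seated prop and from the tray sliding out freely.

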